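# Load a collar on the drilling slide and index it

### The arm

A 6-joint arm with a two-finger parallel gripper is mounted at the origin on the work surface. World frame = base frame: x ahead of the robot, y to its left, z up, the work surface at z = 0. Lengths are in m, angles in rad, forces in N, time in s.
With the tool pointing down it reaches from about 0.35 to 0.975 m from the base axis. Payload 7.1 kg.
Tool frame: the origin (TCP) lies midway between the tips of the shut fingers; the grasp point (between the pads) lies 19 mm behind it; z points along the fingers, y is the line along which they close (so a half turn about z gives the same grasp; the last joint's range is limited). The gripper opens to 88 mm and grips with 3 to 60 N. Pads are 20 mm wide; open, the fingers measure 115 mm over their backs; the gripper's body (75 mm by 178 mm) begins 61 mm behind the grasp point.
Start: joints at [1.111, 0.423, 1.63, -0, 1.089, -0.019], TCP at [0.267, 0.565, 0.223] pointing down, gripper open.
Joint ranges: [-3, 3], [-0.9, 2.11], [0.09, 2.58], [-1.31, 4.45], [0.11, 2.69], [-2.54, 2.54]. Speed limits (rad/s): [2.39, 2.39, 3.01, 3.14, 3.14, 3.14].

### API

Orientations are given as a unit quaternion [x, y, z, w].
In Python, from workcell import monitor, read_camera, get_calibration, r gives the robot as it stands.
- The arm moves only by the tool drive_tool, never from a script. Its argument "commands" is a list of rows, each a list of 6 numbers: the shift along the tool's x, y, z each as a share of 25 mm, from -1 to 1, then the turn, a rotation vector about the tool's x, y, z each as a share of 0.1 rad, from -1 to 1. A call has 1 to 12 rows; each row shifts and turns the commanded pose from where the row before left it, along the tool's axes as they then stand; what a row does not reach is not made up. A row lasts 1/8 s, in which the tool goes at most 62.5 mm and 10.7 degrees, less where a joint would pass 70% of its speed; a pose out of reach is approached as far as the arm can. A call with a number of a shift or a turn outside -1 to 1 is refused whole. A call with a gripper value outside its range is refused whole. "jaw" is the closure, from -1 (fully open) to 1 (shut), so that 0 is half open, set as the call begins (left out, the last holds). The fingers move at their own pace and stop on an object; "grip_force" is the grip in N (left out, the last holds). Time passes only in rows, so rows that do not move let the fingers close. It gives the time, the measured TCP pose, the force, the opening and the grip force at its end, in the units of the state.
- monitor.state(): the state, without advancing time (a new reading comes with each control period).
- read_camera(name): name is "scene" or "top" or "wrist"; returns (picture, depth): 480x640x3 uint8, red, green, blue; 480x640 float32, m along the optical axis (not along the pixel's ray), 0 where there is no reading.
- get_calibration(name): a dict with "fx", "fy", "cx", "cy" (pixels), "world_from_camera" (4x4, takes a point from camera to world coordinates); the wrist camera has in their place "tool_from_camera" (4x4, takes a point from camera to tool coordinates, whose origin is the TCP and whose axes are the flange's). Camera axes: x right, y up, looking along -z (the intrinsics and any distortion apply to the point x, -y, -z); pixel columns grow to the right and rows downward; lengths in m; the calibration is good to about 2 mm. A picture is of the moment at which its call begins: read the wrist's pose just before it. get_calibration takes no time and is no camera call.
- r.job_done(): hands the job in; it is judged then, once.
The state is a dict: "time": time; "joints": joint angles; "qd": joint speeds; "joint_efforts": joint torques, N m; "ee_pos": TCP position; "orientation": TCP orientation; "wrist_force": force on the tool from outside, world axes, zero at the start; "moment": the same for the moment, N m; "finger_gap": opening from 0.0 (shut) to 1.0 (fully open); "gripper_force": force on a finger pad.
Only numpy, scipy, OpenCV 4.12 (cv2) and the standard library are available. Lean on these libraries where they do the work, as an engineer would, in place of code of your own. Each camera call takes 0.05 s, during which the arm holds its last target. There are 200 camera calls.

### The job

Put the steel collar over the locating post of the drilling slide, all the way down, and swing the orange latch fully across on top of it. Only then slide the carriage forward by its black grip, away from its starting end, until you feel the spring ball drop into its notch, and stop there: finish still gripping the black grip with the ball seated. Leave the other things on the bench where they are.

Things in the scene. Friction and masses are not known exactly. Their poses are not given: they have to be found in the camera images.
- fixture: Blue bed of the drilling slide, fixed, 520 x 200 x 18 mm, two steel rails along it. Its x axis is the carriage's forward travel direction (roughly away from the robot), its y axis points left across the slide, z up; origin on the bench under the rails' mid line. A green drilling unit stands close to its right (-y) side, top at 95 mm.
- carriage (a joint): Travel of the aluminium carriage (200 x 110 mm, top face 46 mm above the bench) along the bed's +x, in m: 0 at its starting end, 0.18 at the far stop. Starts at 0 to 0.025. Friction about 2.5 N. The notch lies at a reading somewhere between 0.09 and 0.15, different each time and not listed.
- post_foot (a point): Foot of the dark steel locating post, on the carriage top, on the post's axis. The post is 20 mm in diameter, straight for 14 mm, then tapers to 8 mm at its top, 26 mm above this point. On the forward side, 45 mm ahead of it, stands the latch pivot (its top 42 mm above the carriage); across the slide (bed y) there is free room for fingers.
- latch_hinge (a point): Vertical hinge axis of the orange latch, at the underside of its bar (33 mm above the carriage top), 45 mm ahead of the locating post.
- latch_pin (a point): Middle of the red upright round pin on the free end of the latch, 12 mm in diameter; it stands from 17 mm below this point (the bar's top face) to 17 mm above it. It is 68 mm from the hinge axis.
- latch (a joint): Angle of the latch in rad: 0 open (bar pointing to the bed's +y side), 1.571 locked (swung counter-clockwise seen from above until the bar points back, to the bed's -x, across the collar, against its stop). It stays where it is left and turns with a light push (under 1 N at the pin). Starts at 0 to 0.25.
- grip_mid (a point): Middle of the black upright grip block on the rear end of the carriage, 115 mm behind the locating post: 14 mm thick along the bed's x, 40 mm wide along its y, 50 mm high, standing on the carriage top (from 25 mm below to 25 mm above this point).
- ball (a joint): Spring plunger of the detent, at the left (bed +y) rear corner of the carriage, with a red tell-tale pin on top of a brass housing: how far the steel ball has dropped, in m. Under 0.001 while it rides on the steel index bar, about 0.005 when seated in the notch, which holds the carriage against about 10 to 13 N either way; within 6 mm of the notch the ball pulls the carriage in.
- collar_mid (a point): Centre of the loose steel collar to be loaded, lying flat on the bench at the left: ring of 44 mm outside diameter, 24 mm bore, 30 mm high (this point 15 mm up), 0.18 to 0.34 kg.
- bush: Bystander: solid brass cylinder, 36 mm in diameter, 42 mm high, standing near the collar (the two may have changed places); origin at its foot.
- tin: Bystander: steel tin, 90 mm in diameter, 95 mm high; origin at its foot.
- bottle: Bystander: white bottle with yellow cap, 66 mm in diameter, 190 mm high; origin at its foot.
- wrench: Bystander: 200 mm steel wrench lying on the bench.
- hammer: Bystander: 260 mm hammer lying on the bench to the right.
- driver: Bystander: 200 mm blue screwdriver lying on the bench to the right.
There are look-alikes about, which are no part of the job. Of the things like the part that bears collar_mid, leave any that is pink or red; of the rest the smaller one is meant.

How it is judged:
By the outcome, as a careful person would: the job done as asked, in the order asked, and still so for the second after the job is handed in, while the arm keeps its last pose, push and grip.
It also fails if it takes over 72 s, if anything falls off the work surface, if the arm or the gripper's body presses on something with over 40 N, if the wrist force passes 120 N, or if a joint passes its speed limit or range.

## Working session

There is one attempt and no reset: what is moved stays moved. The work goes in short steps, Python scripts to look and compute and a tool call to move; the robot and the scene stay as the last step left them, time stands still between calls to the robot, and variables do not carry over. Pictures are saved under pics/ and viewed, at most 10 in all, crops included, and the job is handed in when it is done.

Besides the shell and the picture viewer there is one more tool, called after "Call:" by a JSON object that holds its "method" and its "body", one argument or row to a line. drive_tool: Moves the arm, as the interface text tells. Its arguments: {"type":"object","properties":{"commands":{"type":"array"},"jaw":{"type":"number"},"grip_force":{"type":"number"}},"required":["commands"]}

```bash
mkdir -p pics
cat > h.py <<'E'
import numpy as np, cv2
from workcell import monitor, read_camera, get_calibration, r
from scipy.spatial.transform import Rotation as R
def T(name):
    c=get_calibration(name)
    if name!='wrist': return c,np.array(c["world_from_camera"])
    s=monitor.state(); M=np.eye(4); M[:3,:3]=R.from_quat(s["orientation"]).as_matrix(); M[:3,3]=s["ee_pos"]
    return c,M@np.array(c["tool_from_camera"])
def shot(name):
    c,M=T(name); p,d=read_camera(name)
    np.savez(f'last_{name}.npz',p=p,d=d,M=M,k=[c["fx"],c["fy"],c["cx"],c["cy"]])
    return p,d
def load(name): return np.load(f'last_{name}.npz')
def pt(L,u,v,z=None):
    fx,fy,cx,cy=L['k'];M=L['M']
    ray=np.array([(u-cx)/fx,-(v-cy)/fy,-1.])
    if z is None:
        dd=L['d'][max(0,int(v)-1):int(v)+2,max(0,int(u)-1):int(u)+2]; dd=dd[dd>0]
        return M[:3,:3]@(ray*np.median(dd))+M[:3,3] if dd.size else np.full(3,np.nan)
    w=M[:3,:3]@ray; return M[:3,3]+w*(z-M[2,3])/w[2]
def cloud(L):
    fx,fy,cx,cy=L['k'];M=L['M'];d=L['d'];v,u=np.mgrid[:480,:640]
    P=np.stack([(u-cx)/fx*d,-(v-cy)/fy*d,-d],-1)
    return P@M[:3,:3].T+M[:3,3]
def save(n,p): cv2.imwrite(f'pics/{n}.png',p[...,::-1])
E
python3 - <<'E'
from h import *
print(monitor.state()); print({k:v for k,v in get_calibration('top').items()})
p,d=shot('top'); save('top1',p)
p,d=shot('scene'); save('scene1',p)
E
```

```text
{'time': 0.0, 'joints': array([ 1.11099355e+00,  4.23875315e-01,  1.63072608e+00,  1.52463292e-05,
        1.08857459e+00, -1.89636703e-02]), 'qd': array([-0.00024536,  0.00079854,  0.00206386, -0.00201768,  0.00167012,
        0.00087331]), 'joint_efforts': array([-1.04837833e-03, -5.44618750e+01, -2.73665911e+01,  6.42639748e-02,
        2.28915538e-02, -9.56935173e-05]), 'ee_pos': array([0.26638307, 0.56475188, 0.221866  ]), 'orientation': array([ 2.18642431e-01,  9.75804725e-01, -7.67492338e-04, -1.94265782e-04]), 'wrist_force': array([-0.07188398,  0.61797329,  0.2998903 ]), 'moment': array([ 0.00552275, -0.00194183,  0.01570766]), 'gripper_force': 0.0, 'finger_gap': 0.9999405327038785}
{'fx': 536.3045605544246, 'fy': 536.3045605544246, 'cx': 321.85607752116914, 'cy': 239.5257640738511, 'world_from_camera': array([[ 0.02584806,  0.99373237, -0.10875591,  0.37009972],
       [-0.99950852,  0.0237603 , -0.02044932, -0.00607342],
       [-0.01773708,  0.10923103,  0.99385813,  1.61235383],
       [ 0.        ,  0.        ,  0.        ,  1.        ]])}
```

View pics/top1.png

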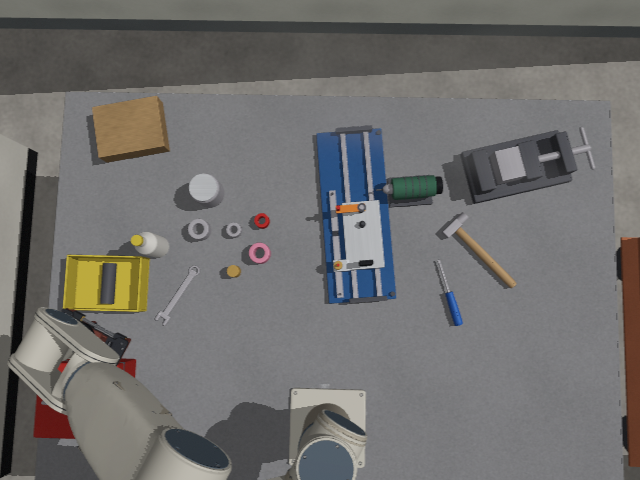

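View pics/scene1.png

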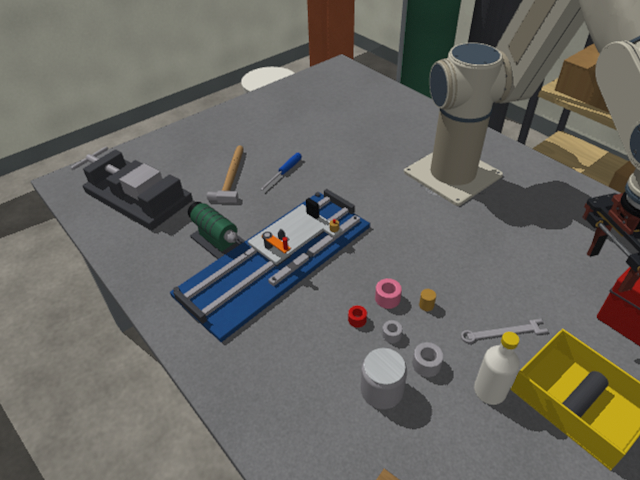

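Both views show four rings. In the top view they are large grey (199,230), small grey (233,230), red (262,220) and pink (260,253). Red and pink are excluded, so the smaller grey one at (233,230) fits. I'll confirm it in a crop.

Run:
```python
from h import *
L=load('top');p=L['p']
a=cv2.resize(p[195:285,175:285],None,fx=4,fy=4,interpolation=cv2.INTER_CUBIC)
b=cv2.resize(p[180:280,320:400],None,fx=5,fy=5,interpolation=cv2.INTER_CUBIC)
im=np.zeros((500,800,3),np.uint8); im[:360,:400]=a[:, :400]; im[:500,400:800]=b
save('crop1',im)
for n,u,v,z in [('smallgrey',233,230,.03),('biggrey',199,230,.03),('post',361,224,.072),('pin',340,209,.09),('hinge',362,208,.085),('grip',365,263,.096),('brass',337,265,.08)]:
    print(n,pt(L,u,v).round(3),pt(L,u,v,z).round(3))
C=cloud(L)
for n,(u0,u1,v0,v1) in dict(small=(222,245,218,242),big=(185,213,216,244)).items():
    c=C[v0:v1,u0:u1].reshape(-1,3); c=c[(c[:,2]>.02)&(c[:,2]<.06)]
    print(n,c.min(0).round(3),c.max(0).round(3),len(c))
# bed/ carriage plane
c=C[180:290,320:400].reshape(-1,3); m=(abs(c[:,2]-.046)<.004); q=c[m]
print(len(q), cv2.minAreaRect(q[:,:2].astype(np.float32)*1000))
P=L['p'].astype(int); blue=(P[...,2]>P[...,0]+50)&(P[...,2]>100); blue[:, :310]=0;blue[:,400:]=0
q=C[blue]; q=q[abs(q[:,2]-.018)<.01]; print(len(q), cv2.minAreaRect(q[:,:2].astype(np.float32)*1000))
```

```text
smallgrey [0.569 0.298 0.001] [0.565 0.292 0.03 ]
biggrey [0.567 0.401 0.002] [0.563 0.394 0.03 ]
post [ 0.586 -0.086  0.073] [ 0.587 -0.087  0.072]
pin [ 0.627 -0.025  0.087] [ 0.626 -0.025  0.09 ]
hinge [ 0.631 -0.088  0.089] [ 0.631 -0.088  0.085]
grip [ 0.472 -0.098  0.099] [ 0.472 -0.099  0.096]
brass [ 0.466 -0.02   0.074] [ 0.466 -0.02   0.08 ]
small [0.547 0.272 0.02 ] [0.59  0.314 0.039] 127
big [0.535 0.364 0.02 ] [0.595 0.426 0.052] 292
1640 ((566.2980346679688, -90.55740356445312), (146.37332153320312, 247.31423950195312), 84.38019561767578)
4911 ((625.1359252929688, -71.72462463378906), (518.8961791992188, 198.52821350097656), 5.711855411529541)
```

View pics/crop1.png

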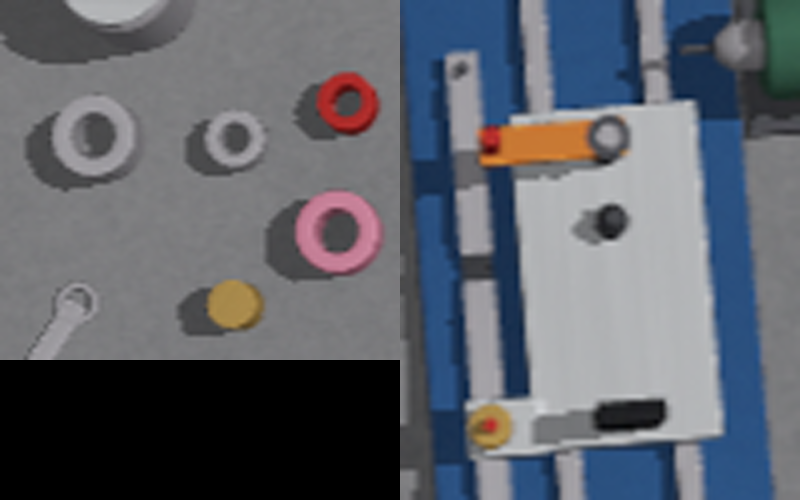

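The crop shows the small grey ring at (234,229.5), measuring about 43 mm across, which matches the collar (the other grey is about 60 mm). The bed's yaw is about 5.7°. Next I turn the tool to the bed axes and go above the collar.

Call:
{"method": "drive_tool", "body": {
  "commands": [
    [0,0,0,0,0,-0.9],
    [0,0,0,0,0,-0.9],
    [0,0,0,0,0,-0.9],
    [0,0,0,0,0,-0.9],
    [0,0,0,0,0,-0.9],
    [0,0,0,0,0,-0.9]
  ],
  "jaw": -0.4
}}

```text
time: 0.85
ee_pos: [0.2665, 0.565, 0.2222]
orientation: [-0.051, 0.999, -0.0, -0.0]
wrist_force: [-0.4, 0.5, -0.3]
finger_gap: 0.699
gripper_force: 0.0
```

Call:
{"method": "drive_tool", "body": {
  "commands": [
    [-0.9,-1,0,0,0,0],
    [-0.9,-1,0,0,0,0],
    [-0.9,-1,0,0,0,0],
    [-0.9,-1,0,0,0,0],
    [-0.9,-1,0,0,0,0],
    [-0.9,-1,0,0,0,0],
    [-0.9,-1,0,0,0,0],
    [-0.9,-1,0,0,0,0],
    [-0.9,-1,0,0,0,0],
    [-0.9,-1,0,0,0,0],
    [-0.9,-1,0,0,0,0],
    [-0.9,-1,0,0,0,0]
  ]
}}

```text
time: 2.35
ee_pos: [0.5655, 0.2925, 0.2222]
orientation: [-0.05, 0.999, -0.0, -0.0]
wrist_force: [-0.6, -0.2, 0.1]
finger_gap: 0.698
gripper_force: 0.0
```

Call:
{"method": "drive_tool", "body": {
  "commands": [
    [0,0,0,0,0,0],
    [0,0,0,0,0,0]
  ]
}}

```text
time: 2.6
ee_pos: [0.5644, 0.2936, 0.2223]
orientation: [-0.049, 0.999, -0.0, -0.001]
wrist_force: [-0.2, 0.2, -0.7]
finger_gap: 0.703
gripper_force: 0.0
```

```bash
cat >> h.py <<'E'
def go(x,y,z=None):
    s=monitor.state(); M=R.from_quat(s["orientation"]).as_matrix(); e=np.array(s["ee_pos"])
    d=np.array([x,y,e[2] if z is None else z])-e
    print('pos',e.round(4),'yaw_y',np.degrees(np.arctan2(M[1,1],M[0,1])).round(2),'tilt',M[:,2].round(3),'shift rows(25mm):',(M.T@d/.025).round(2),'t',s['time'],'F',np.round(s['wrist_force'],1),'gap',round(s['finger_gap']*88,1))
E
python3 - <<'E'
from h import *
go(.566,.292)
p,d=shot('wrist'); save('w1',p)
E
```

```text
pos [0.5644 0.2936 0.2223] yaw_y 95.67 tilt [-0.001 -0.    -1.   ] shift rows(25mm): [-0.06 -0.07 -0.  ] t 2.6 F [-0.2  0.2 -0.7] gap 61.8
```

View pics/w1.png

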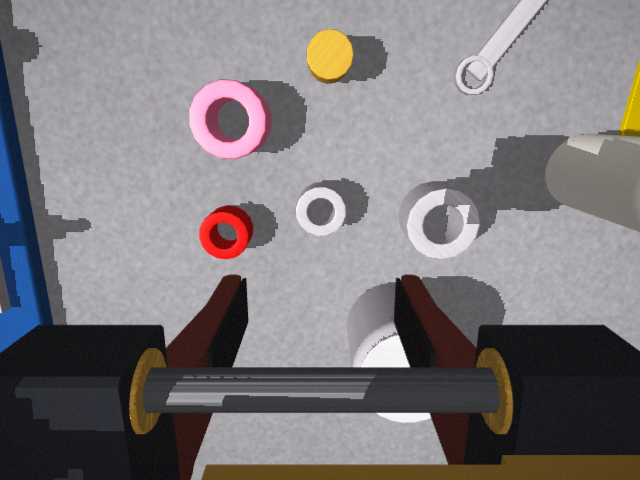

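The wrist view shows the small grey collar at (321,211), with the red ring at (226,232), pink at (229,119) and the large grey at (442,222). I'll fit its top face.

Run:
```python
from h import *
L=load('wrist');C=cloud(L);P=L['p']
m=np.zeros((480,640),bool); m[180:245,288:352]=1
m&=(abs(C[...,2]-.03)<.006)
q=C[m]; (c,r_)=cv2.minEnclosingCircle(q[:,:2].astype(np.float32)*1000); print(c,r_,m.sum(),np.median(q[:,2]))
m2=np.zeros((480,640),np.uint8); m2[180:245,288:352]=(P[180:245,288:352].min(-1)>190)*255
ct=max(cv2.findContours(m2,0,2)[0],key=cv2.contourArea); e=cv2.fitEllipse(ct); print(e, pt(L,*e[0],z=.03))
go(*pt(L,*e[0],z=.03)[:2],.004)
```

```text
(568.6515502929688, 294.4826354980469) 21.849050521850586 1428 0.02980793848269675
((320.06341552734375, 211.13739013671875), (47.43709182739258, 48.613216400146484), 96.08087158203125) [0.56849507 0.29411805 0.03      ]
pos [0.5642 0.2939 0.2224] yaw_y 95.7 tilt [-0.001 -0.    -1.   ] shift rows(25mm): [-0.18 -0.01  8.73] t 2.65 F [-1.3  0.1  0.2] gap 61.6
```

Call:
{"method": "drive_tool", "body": {
  "commands": [
    [-0.16,0,1,0,0,0],
    [0,0,1,0,0,0],
    [0,0,1,0,0,0],
    [0,0,1,0,0,0],
    [0,0,1,0,0,0],
    [0,0,1,0,0,0],
    [0,0,1,0,0,0],
    [0,0,1,0,0,0],
    [0,0,0.6,0,0,0],
    [0,0,0,0,0,0],
    [0,0,0,0,0,0]
  ]
}}

```text
time: 4.03
ee_pos: [0.5694, 0.2944, 0.0085]
orientation: [-0.05, 0.999, 0.0, 0.001]
wrist_force: [0.5, 0.4, -0.5]
finger_gap: 0.698
gripper_force: 0.0
```

Call:
{"method": "drive_tool", "body": {
  "commands": [
    [0,0,0,0,0,0],
    [0,0,0,0,0,0],
    [0,0,0,0,0,0],
    [0,0,0,0,0,0]
  ],
  "jaw": 1,
  "grip_force": 25
}}

```text
time: 4.53
ee_pos: [0.5695, 0.294, 0.0084]
orientation: [-0.049, 0.999, 0.0, 0.0]
wrist_force: [-0.7, 0.2, 5.9]
finger_gap: 0.5
gripper_force: 25.0
```

Call:
{"method": "drive_tool", "body": {
  "commands": [
    [0,0,-1,0,0,0],
    [0,0,-1,0,0,0],
    [0,0,-1,0,0,0],
    [0,0,-1,0,0,0],
    [0,0,-1,0,0,0],
    [0,0,-1,0,0,0],
    [0,0,-1,0,0,0],
    [0,0,-1,0,0,0],
    [0,0,0,0,0,0]
  ]
}}

```text
time: 5.65
ee_pos: [0.5697, 0.2942, 0.209]
orientation: [-0.05, 0.999, 0.001, 0.001]
wrist_force: [0.1, -0.8, -3.7]
finger_gap: 0.497
gripper_force: 25.0
```

Run:
```python
from h import *
go(.586,-.087)
```

```text
pos [0.5697 0.2942 0.209 ] yaw_y 95.68 tilt [ 0.003  0.001 -1.   ] shift rows(25mm): [  0.86 -15.24  -0.02] t 5.65 F [ 0.1 -0.8 -3.7] gap 43.8
```

Call:
{"method": "drive_tool", "body": {
  "commands": [
    [-0.2,-1,0,0,0,0],
    [-0.2,-1,0,0,0,0],
    [-0.2,-1,0,0,0,0],
    [-0.2,-1,0,0,0,0],
    [-0.2,-1,0,0,0,0],
    [-0.2,-1,0,0,0,0],
    [-0.2,-1,0,0,0,0],
    [-0.2,-1,0,0,0,0]
  ]
}}

```text
time: 6.65
ee_pos: [0.6277, 0.0979, 0.2055]
orientation: [-0.05, 0.999, -0.0, -0.001]
wrist_force: [0.3, 0.2, -3.4]
finger_gap: 0.494
gripper_force: 25.0
```

Call:
{"method": "drive_tool", "body": {
  "commands": [
    [0,-1,0,0,0,0],
    [0,-1,0,0,0,0],
    [0,-1,0,0,0,0],
    [0,-1,0,0,0,0],
    [0,-1,0,0,0,0],
    [0,-1,0,0,0,0],
    [0,-1,0,0,0,0],
    [0,-0.24,0,0,0,0],
    [0,0,0,0,0,0],
    [0,0,0,0,0,0]
  ]
}}

```text
time: 7.9
ee_pos: [0.6462, -0.0804, 0.2072]
orientation: [-0.05, 0.999, 0.0, -0.0]
wrist_force: [-0.6, 0.4, -2.2]
finger_gap: 0.497
gripper_force: 25.0
```

Run:
```python
from h import *
go(.586,-.087)
p,d=shot('wrist'); save('w2',p)
```

```text
pos [ 0.6462 -0.0804  0.2072] yaw_y 95.72 tilt [-0.001  0.    -1.   ] shift rows(25mm): [ 2.42 -0.02  0.  ] t 7.9 F [-0.6  0.4 -2.2] gap 43.7
```

View pics/w2.png

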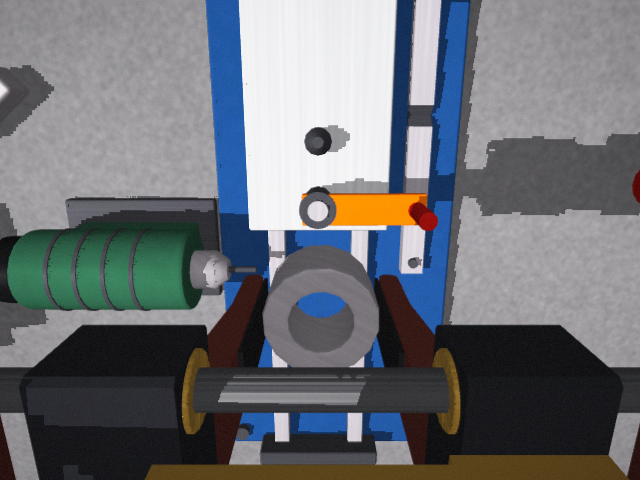

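The post is at about (317,142) and the hinge at (318,210). The pin is at (425,216), and the collar is held level at (320,300). I'll measure post and collar in the same camera.

Run:
```python
from h import *
L=load('wrist');C=cloud(L)
m=np.zeros((480,640),bool); m[120:165,295:345]=1
q=C[m]; q=q[q[:,2]>.068]; print('post top',q.mean(0).round(4),len(q),q.min(0).round(4),q.max(0).round(4))
q=C[m]; q=q[(q[:,2]>.05)]; print('post all',q.mean(0).round(4),len(q),q.min(0).round(4),q.max(0).round(4))
m[:]=0; m[240:372,255:390]=1; q=C[m]; q=q[(q[:,2]>.224)&(q[:,2]<.236)]
c,rr=cv2.minEnclosingCircle(q[:,:2].astype(np.float32)*1000); print('collar',c,rr,np.median(q[:,2]),len(q))
A=np.c_[q[:,:2],np.ones(len(q))];
h=cv2.convexHull(q[:,:2].astype(np.float32)*1000); print(cv2.fitEllipse(h))
for n,u,v in [('hinge',318,211),('pin',430,222)]: print(n,pt(L,u,v).round(4))
B=cv2.inRange(L['p'],(200,200,200),(255,255,255)); 
q=C[(B>0)&(abs(C[...,2]-.046)<.004)]; print(cv2.minAreaRect(q[:,:2].astype(np.float32)*1000))
save('w2c',cv2.resize(L['p'][110:240,250:450],None,fx=4,fy=4,interpolation=cv2.INTER_CUBIC))
```

```text
post top [ 0.5888 -0.0878  0.0844] 242 [ 0.5732 -0.0938  0.068 ] [ 0.5954 -0.0818  0.3693]
post all [ 0.5888 -0.0878  0.0717] 614 [ 0.5732 -0.0975  0.0509] [ 0.5995 -0.0781  0.3693]
collar (642.5579833984375, -79.68115997314453) 26.088241577148438 0.22847906602537996 7895
((644.4732055664062, -79.46266174316406), (41.8377571105957, 54.944801330566406), 6.727908611297607)
hinge [ 0.6344 -0.0827  0.0881]
pin [ 0.6276 -0.0146  0.1192]
((577.0783081054688, -89.36251831054688), (164.30982971191406, 109.01695251464844), 5.758023738861084)
```

View pics/w2c.png

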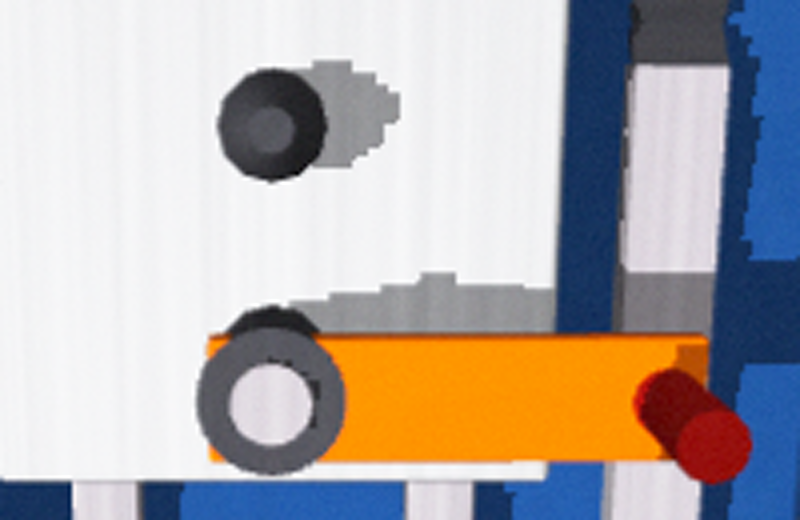

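Run:
```python
from h import *
L=load('wrist');C=cloud(L)
print('post',pt(L,317.5,142.5,.072).round(4),'hinge',pt(L,317.8,211,.088).round(4))
m=np.zeros((480,640),bool); m[240:372,255:390]=1
q=C[m]; q=q[abs(q[:,2]-.2285)<.003][:,:2]-[.6462,-.0804]
a=np.radians(5.7); b=q@np.array([[np.cos(a),-np.sin(a)],[np.sin(a),np.cos(a)]])
print(np.percentile(b,[.2,1,5,95,99,99.8],axis=0).round(4))
# inner bore fit: points with radius; search centre maximising pts in annulus 12..22
best=max(((np.sum((abs(np.hypot(b[:,0]-x,b[:,1]-y)-.017)<.0048)),x,y) for x in np.arange(-.012,.012,.0005) for y in np.arange(-.006,.006,.0005)))
print(best,len(b))
# side wall: cylinder points below top, lower part of outside surface
q=C[m]; q=q[(q[:,2]>.202)&(q[:,2]<.222)]; w=(q[:,:2]-[.6462,-.0804])@np.array([[np.cos(a),-np.sin(a)],[np.sin(a),np.cos(a)]])
o=w[w[:,0]<-.008]
from scipy.optimize import least_squares
f=least_squares(lambda p:np.hypot(o[:,0]-p[0],o[:,1]-p[1])-.022,[0,0],loss='soft_l1',f_scale=.0005); print('wall',f.x.round(4),len(o))
```

```text
post [ 0.5899 -0.0876  0.072 ] hinge [ 0.6345 -0.0829  0.088 ]
[[-0.0222 -0.023 ]
 [-0.0218 -0.0215]
 [-0.02   -0.0187]
 [ 0.0153  0.02  ]
 [ 0.0171  0.0225]
 [ 0.0178  0.0248]]
(np.int64(6705), np.float64(-0.0009999999999999905), np.float64(0.0005000000000000056)) 7301
wall [-0.0003  0.0005] 1838
```

Run:
```python
from h import *
go(.5901,-.0878,.10)
L=load('wrist')
print('bar',[pt(L,u,206).round(4) for u in (350,375,395)])
for v,u in [(208,416),(214,424),(220,430),(224,428)]: print(pt(L,u,v).round(4), pt(L,u,v,.102).round(4))
```

```text
pos [ 0.6463 -0.0804  0.2073] yaw_y 95.73 tilt [-0.001  0.    -1.   ] shift rows(25mm): [ 2.26 -0.07  4.29] t 7.95 F [-0.5  0.3 -2. ] gap 43.5
bar [array([ 0.6294, -0.0612,  0.0848]), array([ 0.6277, -0.0441,  0.0849]), array([ 0.6263, -0.0304,  0.0848])]
[ 0.6233 -0.0198  0.1007] [ 0.623  -0.0201  0.102 ]
[ 0.6231 -0.0189  0.1189] [ 0.6264 -0.0143  0.102 ]
[ 0.6264 -0.0147  0.119 ] [ 0.63   -0.0098  0.102 ]
[ 0.629  -0.0155  0.119 ] [ 0.6328 -0.0106  0.102 ]
```

Call:
{"method": "drive_tool", "body": {
  "commands": [
    [0.8,0,0,0,0,0],
    [0.8,0,0,0,0,0],
    [0.66,-0.07,0,0,0,0],
    [0,0,1,0,0,0],
    [0,0,1,0,0,0],
    [0,0,1,0,0,0],
    [0,0,1,0,0,0],
    [0,0,0.3,0,0,0],
    [0,0,0,0,0,0],
    [0,0,0,0,0,0]
  ]
}}

```text
time: 9.2
ee_pos: [0.5913, -0.0887, 0.1013]
orientation: [-0.05, 0.999, -0.0, 0.001]
wrist_force: [-0.5, -0.1, -3.6]
finger_gap: 0.498
gripper_force: 25.0
```

Run:
```python
from h import *
go(.5901,-.0878,.055)
```

```text
pos [ 0.5913 -0.0887  0.1013] yaw_y 95.69 tilt [ 0.002 -0.    -1.   ] shift rows(25mm): [0.05 0.04 1.85] t 9.2 F [-0.5 -0.1 -3.6] gap 43.8
```

Within about 1.5 mm, and the taper should catch that. I'll lower in small steps.

Call:
{"method": "drive_tool", "body": {
  "commands": [
    [0.05,0.04,0.4,0,0,0],
    [0,0,0.4,0,0,0],
    [0,0,0.3,0,0,0],
    [0,0,0.3,0,0,0],
    [0,0,0,0,0,0]
  ]
}}

```text
time: 9.82
ee_pos: [0.5886, -0.0877, 0.0643]
orientation: [-0.05, 0.999, 0.0, -0.001]
wrist_force: [-0.3, 0.2, -3.3]
finger_gap: 0.499
gripper_force: 25.0
```

Call:
{"method": "drive_tool", "body": {
  "commands": [
    [0,0,0.2,0,0,0],
    [0,0,0.2,0,0,0],
    [0,0,0,0,0,0]
  ]
}}

```text
time: 10.2
ee_pos: [0.5889, -0.0877, 0.0548]
orientation: [-0.05, 0.999, 0.0, -0.0]
wrist_force: [-0.3, 0.4, -2.9]
finger_gap: 0.5
gripper_force: 25.0
```

Call:
{"method": "drive_tool", "body": {
  "commands": [
    [0,0,0.04,0,0,0],
    [0,0,0,0,0,0]
  ]
}}

```text
time: 10.45
ee_pos: [0.5892, -0.0878, 0.0544]
orientation: [-0.05, 0.999, -0.0, 0.0]
wrist_force: [-0.6, 1.3, -0.2]
finger_gap: 0.5
gripper_force: 25.0
```

Call:
{"method": "drive_tool", "body": {
  "commands": [
    [0,0,0,0,0,0],
    [0,0,0,0,0,0],
    [0,0,0,0,0,0]
  ],
  "jaw": -0.4
}}

```text
time: 10.82
ee_pos: [0.5894, -0.0878, 0.0544]
orientation: [-0.05, 0.999, -0.0, 0.0]
wrist_force: [0.6, -0.3, -0.3]
finger_gap: 0.696
gripper_force: 0.0
```

Call:
{"method": "drive_tool", "body": {
  "commands": [
    [0,0,-0.5,0,0,0],
    [0,0,-1,0,0,0],
    [0,0,-1,0,0,0],
    [0,0,-1,0,0,0],
    [-0.6,0,-0.5,0,0,0],
    [-1,0,0,0,0,0],
    [-1,0,0,0,0,0],
    [0,0,0,0,0,0],
    [0,0,0,0,0,0]
  ],
  "jaw": -0.4
}}

```text
time: 11.95
ee_pos: [0.6529, -0.0813, 0.1543]
orientation: [-0.05, 0.999, 0.0, -0.0]
wrist_force: [-0.0, 0.6, -0.6]
finger_gap: 0.697
gripper_force: 0.0
```

Run:
```python
from h import *
p,d=shot('wrist'); save('w3',p)
L=load('wrist');C=cloud(L)
q=C[60:300,230:400]; P=p[60:300,230:400]
z=q[...,2]; m=(abs(z-.076)<.006)&(P.max(-1).astype(int)-P.min(-1)<30); w=q[m]
print(np.median(w[:,2]),len(w),cv2.minEnclosingCircle(w[:,:2].astype(np.float32)*1000),w.mean(0)); go(.6268,-.0155)
```

```text
0.0757589178418614 3727 ((599.040283203125, -90.37922668457031), 32.517066955566406) [ 0.58844945 -0.08759283  0.07552458]
pos [ 0.6527 -0.0814  0.1542] yaw_y 95.68 tilt [-0.001  0.    -1.   ] shift rows(25mm): [0.77 2.72 0.  ] t 12.0 F [-0.  -0.3  0.3] gap 61.3
```

View pics/w3.png

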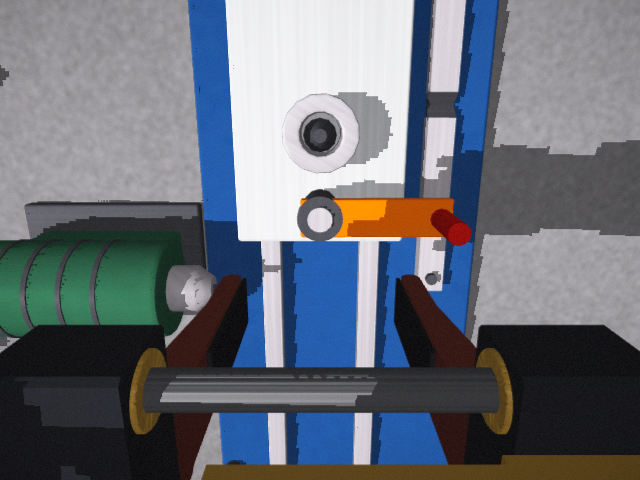

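The collar is seated: its top is at 76 mm and the post shows inside the bore at (320,134). For the latch, I'll shut the fingers and go in front of the red pin.

Call:
{"method": "drive_tool", "body": {
  "commands": [
    [-0.12,1,0,0,0,0],
    [-0.12,1,0,0,0,0],
    [0,0.29,0,0,0,0],
    [0,0,0,0,0,0],
    [0,0,0.8,0,0,0],
    [0,0,0.8,0,0,0],
    [0,0,0.8,0,0,0],
    [0,0,0,0,0,0],
    [0,0,0,0,0,0]
  ],
  "jaw": 1,
  "grip_force": 10
}}

```text
time: 13.12
ee_pos: [0.6543, -0.0239, 0.094]
orientation: [-0.05, 0.999, 0.0, -0.0]
wrist_force: [0.9, 0.6, 1.4]
finger_gap: 0.003
gripper_force: 0.0
```

```bash
cat >> h.py <<'E'
H=np.array([.6345,-.0829]); YW=np.radians(5.7); RB=np.array([[np.cos(YW),-np.sin(YW)],[np.sin(YW),np.cos(YW)]])
def rel(): s=monitor.state(); print('bed rel hinge mm',((np.array(s['ee_pos'])[:2]-H)@RB*1000).round(1),'z',s['ee_pos'][2].round(4),'F',(np.array(s['wrist_force'])).round(1),s['time'],s['finger_gap'])
E
python3 -c "
from h import *
rel()"
```

```text
bed rel hinge mm [25.6 56.8] z 0.094 F [0.9 0.6 1.4] 13.125 0.002893565435400602
```

Call:
{"method": "drive_tool", "body": {
  "commands": [
    [0.4,0,0,0,0,0],
    [0.4,0,0,0,0,0],
    [0.4,0,0,0,0,0],
    [0.4,0,0,0,0,0],
    [0.4,0,0,0,0,0],
    [0.3,0,0,0,0,0],
    [0,0,0,0,0,0]
  ]
}}

```text
time: 14.0
ee_pos: [0.5957, -0.0293, 0.094]
orientation: [-0.049, 0.999, 0.0, -0.001]
wrist_force: [0.1, -0.7, -0.1]
finger_gap: 0.004
gripper_force: 0.0
```

Call:
{"method": "drive_tool", "body": {
  "commands": [
    [-0.5,0,0,0,0,0],
    [0,0.6,0,0,0,0],
    [0,0.6,0,0,0,0],
    [0.5,0,0,0,0,0],
    [0.7,0,0,0,0,0],
    [0,0,0,0,0,0],
    [0,0,0,0,0,0]
  ]
}}

```text
time: 14.88
ee_pos: [0.5769, -0.0014, 0.0944]
orientation: [-0.05, 0.999, -0.0, 0.0]
wrist_force: [-0.1, -0.6, -0.0]
finger_gap: 0.006
gripper_force: 0.0
```

```bash
python3 -c "
from h import *
rel(); p,d=shot('wrist'); save('w4',p)"
```

```text
bed rel hinge mm [-49.3  86.8] z 0.0944 F [-0.1 -0.6 -0. ] 14.875 0.005747910200076984
```

View pics/w4.png

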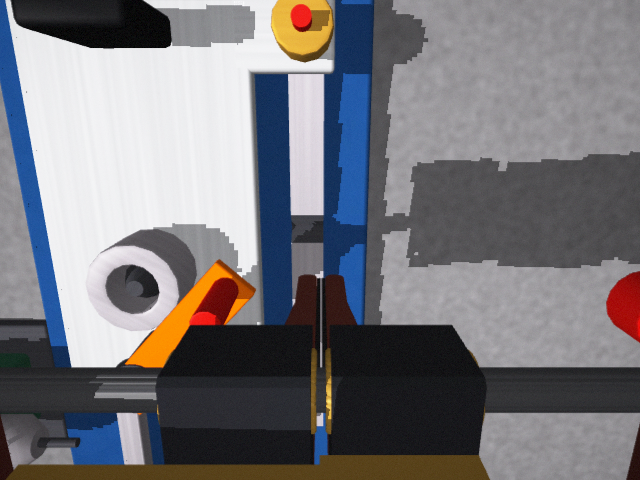

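The latch sits at about 45°, with the pin at (215,305) and the fingers on its outer side. Next I sweep it across the slide.

Call:
{"method": "drive_tool", "body": {
  "commands": [
    [0.1,-0.4,0,0,0,0],
    [0.1,-0.4,0,0,0,0],
    [0.1,-0.4,0,0,0,0],
    [0.1,-0.4,0,0,0,0],
    [0.1,-0.4,0,0,0,0],
    [0.1,-0.4,0,0,0,0],
    [0,0,0,0,0,0]
  ]
}}

```text
time: 15.8
ee_pos: [0.5679, -0.0635, 0.0943]
orientation: [-0.049, 0.999, -0.0, 0.0]
wrist_force: [-1.0, -0.7, 0.2]
finger_gap: 0.006
gripper_force: 0.0
```

Call:
{"method": "drive_tool", "body": {
  "commands": [
    [0,-0.1,0,0,0,0],
    [0,-0.1,0,0,0,0],
    [0,0,0,0,0,0]
  ]
}}

```text
time: 16.18
ee_pos: [0.5682, -0.0675, 0.0942]
orientation: [-0.05, 0.999, -0.0, 0.0]
wrist_force: [-0.5, 0.1, -1.1]
finger_gap: 0.004
gripper_force: 0.0
```

```bash
python3 -c "
from h import *
rel()"
```

```text
bed rel hinge mm [-64.4  21.9] z 0.0942 F [-0.5  0.1 -1.1] 16.175 0.0037830801481798905
```

Creeping until the stop pushes back.

Call:
{"method": "drive_tool", "body": {
  "commands": [
    [0,-0.1,0,0,0,0],
    [0,-0.1,0,0,0,0],
    [0,0,0,0,0,0]
  ]
}}

```text
time: 16.55
ee_pos: [0.5686, -0.0727, 0.0942]
orientation: [-0.049, 0.999, -0.0, 0.0]
wrist_force: [0.0, 0.3, -0.3]
finger_gap: 0.004
gripper_force: 0.0
```

Call:
{"method": "drive_tool", "body": {
  "commands": [
    [0,-0.1,0,0,0,0],
    [0,0,0,0,0,0]
  ]
}}

```text
time: 16.8
ee_pos: [0.5687, -0.075, 0.0942]
orientation: [-0.05, 0.999, 0.0, -0.0]
wrist_force: [-1.5, 0.6, 0.4]
finger_gap: 0.007
gripper_force: 0.5
```

Call:
{"method": "drive_tool", "body": {
  "commands": [
    [0,-0.1,0,0,0,0],
    [0,0,0,0,0,0]
  ]
}}

```text
time: 17.05
ee_pos: [0.5687, -0.0755, 0.0941]
orientation: [-0.049, 0.999, 0.002, -0.0]
wrist_force: [-0.4, 12.3, 2.3]
finger_gap: 0.006
gripper_force: 6.2
```

Call:
{"method": "drive_tool", "body": {
  "commands": [
    [0,0.5,0,0,0,0],
    [0,0,-1,0,0,0],
    [0,0,-1,0,0,0],
    [0,0,-1,0,0,0],
    [1,-0.5,0,0,0,0],
    [0.5,-0.5,0,0,0,0],
    [0,0,0,0,0,0],
    [0,0,0,0,0,0]
  ],
  "jaw": -0.4
}}

```text
time: 18.05
ee_pos: [0.5334, -0.0937, 0.169]
orientation: [-0.049, 0.999, 0.0, 0.0]
wrist_force: [-0.3, -0.0, 0.2]
finger_gap: 0.698
gripper_force: 0.0
```

Run:
```python
from h import *
rel(); go(.4754,-.099)
p,d=shot('top'); p2,d2=shot('wrist'); 
im=np.zeros((480,800,3),np.uint8); im[:400,:320]=cv2.resize(p[180:280,320:400],None,fx=4,fy=4,interpolation=cv2.INTER_CUBIC)
im[:360,320:800]=cv2.resize(p2,(480,360)); save('w5',im)
L=load('wrist');C=cloud(L);P=L['p'].astype(int)
m=(abs(C[...,2]-.096)<.005)&(P.max(-1)<90)&(C[...,0]<.53)
q=C[m];print('grip top',q[:,:2].mean(0),len(q),cv2.minAreaRect(q[:,:2].astype(np.float32)*1000) if len(q) else 0)
```

```text
bed rel hinge mm [-101.7   -0.7] z 0.169 F [-0.3 -0.   0.2] 18.05 0.6975010828422499
pos [ 0.5334 -0.0937  0.169 ] yaw_y 95.66 tilt [ 0.  0. -1.] shift rows(25mm): [ 2.33  0.02 -0.  ] t 18.05 F [-0.3 -0.   0.2] gap 61.4
grip top [ 0.474716  -0.0989805] 1818 ((474.8604431152344, -98.90794372558594), (13.594442367553711, 39.3105354309082), 5.725583076477051)
```

View pics/w5.png

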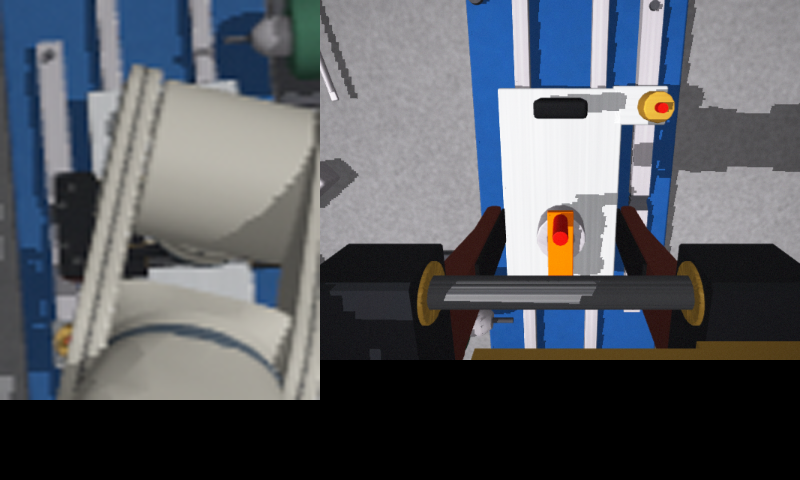

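The latch lies straight back over the collar (bar at (560,240), right panel) and the grip is at (560,108). Next I go to the grip.

Call:
{"method": "drive_tool", "body": {
  "commands": [
    [0.8,0,0,0,0,0],
    [0.8,0,0,0,0,0],
    [0.76,0.02,0,0,0,0],
    [0,0,0.5,0,0,0],
    [0,0,1,0,0,0],
    [0,0,1,0,0,0],
    [0,0,1,0,0,0],
    [0,0,1,0,0,0],
    [0,0,0,0,0,0],
    [0,0,0,0,0,0]
  ]
}}

```text
time: 19.4
ee_pos: [0.4749, -0.0989, 0.0567]
orientation: [-0.05, 0.999, -0.0, 0.0]
wrist_force: [0.4, 0.1, 0.9]
finger_gap: 0.701
gripper_force: 0.0
```

Call:
{"method": "drive_tool", "body": {
  "commands": [
    [0,0,0,0,0,0],
    [0,0,0,0,0,0],
    [0,0,0,0,0,0],
    [0,0,0,0,0,0],
    [0,0,0,0,0,0]
  ],
  "jaw": 1,
  "grip_force": 50
}}

```text
time: 20.02
ee_pos: [0.4748, -0.0996, 0.0573]
orientation: [-0.05, 0.999, -0.0, 0.001]
wrist_force: [-0.4, -5.1, 5.0]
finger_gap: 0.45
gripper_force: 50.0
```

```bash
python3 -c "
from h import *
rel()"
```

```text
bed rel hinge mm [-160.6   -0.7] z 0.0573 F [-0.4 -5.1  5. ] 20.025 0.4504689011583592
```

Gripped (39.6 mm wide). The index bar has a dark transverse band that may be the notch, so I'll locate it relative to the ball housing.

```bash
python3 - <<'E'
from h import *
H=np.array([.6345,-.0829])
L=load('wrist'); C=cloud(L); P=L['p'].astype(int)
# index bar: follow line of bed y of ball housing
B=((C[...,:2]-H)@RB)*1000
hs=(P[...,0]>180)&(P[...,1]>120)&(P[...,2]<110)&(C[...,2]>.06)&(B[...,0]<-120); c=B[hs]; print('housing',c.mean(0),len(c))
yb=c[:,1].mean()
for x in range(-150,-40,4):
    m=(abs(B[...,0]-x)<2)&(abs(B[...,1]-yb)<6)&(C[...,2]<.06)
    if m.sum(): print(x,m.sum(),'z',np.percentile(C[m][:,2],[10,50,90]).round(4),'rgb',P[m].mean(0).round())
T_=load('top') if 0 else None
E
python3 - <<'E'
import cv2,sys; sys.path.insert(0,'.')
from h import *
# original top image from disk
p=cv2.imread('pics/top1.png')[...,::-1]; c,M=T('top'); L=dict(k=[c['fx'],c['fy'],c['cx'],c['cy']],M=M)
for v in range(190,262,2):
    b=[((pt(L,u,v,.03)[:2]-H)@RB*1000) for u in range(330,342)]
    i=min(range(12),key=lambda k:abs(b[k][1]-65)); print(v,b[i].round(),p[v,330+i])
E
```

```text
housing [-161.41447004   76.90037728] 968
-150 30 z [0.0453 0.0463 0.0564] rgb [209. 196. 179.]
-146 89 z [0.0449 0.0458 0.0467] rgb [206. 206. 207.]
-142 52 z [0.0295 0.0303 0.0446] rgb [207. 202. 209.]
-138 99 z [0.0292 0.03   0.0309] rgb [224. 219. 225.]
-134 88 z [0.0291 0.0298 0.0306] rgb [224. 218. 225.]
-130 104 z [0.029  0.0302 0.0309] rgb [224. 218. 225.]
-126 91 z [0.0288 0.03   0.0309] rgb [209. 203. 210.]
-122 99 z [0.029  0.03   0.0309] rgb [135. 130. 136.]
-118 88 z [0.0287 0.0301 0.0309] rgb [127. 122. 128.]
-114 95 z [0.0292 0.0302 0.0309] rgb [125. 121. 127.]
-110 88 z [0.029  0.0299 0.0307] rgb [124. 120. 126.]
-106 85 z [0.0292 0.0302 0.0309] rgb [126. 121. 127.]
-102 90 z [0.029  0.0301 0.0307] rgb [164. 159. 166.]
-98 93 z [0.0289 0.03   0.0309] rgb [218. 212. 219.]
-94 82 z [0.0291 0.0299 0.0312] rgb [221. 214. 222.]
-90 82 z [0.0292 0.03   0.031 ] rgb [222. 216. 223.]
-86 85 z [0.0289 0.0301 0.0308] rgb [218. 211. 219.]
-82 85 z [0.0292 0.03   0.0308] rgb [219. 213. 220.]
-78 85 z [0.029  0.03   0.0309] rgb [191. 186. 193.]
-74 83 z [0.029  0.0299 0.0306] rgb [
[... 675 characters left out ...]
 22 16]
212 [-1. 64.] [205 126  55]
214 [-7. 64.] [27 48 78]
216 [-13.  65.] [27 49 80]
218 [-19.  65.] [26 48 78]
220 [-25.  66.] [42 61 87]
222 [-31.  66.] [64 76 98]
224 [-37.  64.] [25 48 78]
226 [-43.  64.] [25 48 78]
228 [-49.  65.] [26 49 79]
230 [-55.  65.] [25 48 78]
232 [-61.  65.] [24 48 77]
234 [-67.  66.] [27 48 75]
236 [-73.  66.] [63 76 98]
238 [-79.  64.] [24 49 79]
240 [-85.  64.] [26 48 79]
242 [-91.  65.] [26 48 79]
244 [-97.  65.] [24 47 78]
246 [-103.   66.] [42 61 88]
248 [-109.   66.] [64 77 98]
250 [-115.   64.] [27 50 80]
252 [-121.   64.] [25 49 79]
254 [-127.   65.] [26 48 79]
256 [-133.   65.] [24 49 80]
258 [-139.   66.] [43 63 90]
260 [-145.   66.] [181 183 185]
```

The notch is confirmed: a V-groove about 7 mm deep at bed x ≈ -63 mm, with the ball at about -161, so roughly 98 mm of travel. I'll move 85 mm and then creep.

Call:
{"method": "drive_tool", "body": {
  "commands": [
    [-0.2,0,0,0,0,0],
    [-0.34,0,0,0,0,0],
    [-0.34,0,0,0,0,0],
    [-0.34,0,0,0,0,0],
    [-0.34,0,0,0,0,0],
    [-0.34,0,0,0,0,0],
    [-0.34,0,0,0,0,0],
    [-0.34,0,0,0,0,0],
    [-0.34,0,0,0,0,0],
    [-0.34,0,0,0,0,0],
    [-0.14,0,0,0,0,0],
    [0,0,0,0,0,0]
  ]
}}

```text
time: 21.52
ee_pos: [0.5593, -0.0912, 0.0574]
orientation: [-0.05, 0.999, -0.0, 0.001]
wrist_force: [-0.5, -5.3, 4.5]
finger_gap: 0.453
gripper_force: 50.0
```

Call:
{"method": "drive_tool", "body": {
  "commands": [
    [-0.08,0,0,0,0,0],
    [0,0,0,0,0,0]
  ]
}}

```text
time: 21.78
ee_pos: [0.5607, -0.0911, 0.0574]
orientation: [-0.05, 0.999, -0.0, 0.0]
wrist_force: [-3.8, -6.1, 7.0]
finger_gap: 0.452
gripper_force: 50.0
```

```bash
python3 -c "
from h import *
rel()"
```

```text
bed rel hinge mm [-74.3  -0.8] z 0.0574 F [-3.8 -6.1  7. ] 21.775 0.4523738079157795
```

Call:
{"method": "drive_tool", "body": {
  "commands": [
    [-0.08,0,0,0,0,0],
    [0,0,0,0,0,0]
  ]
}}

```text
time: 22.02
ee_pos: [0.5627, -0.0909, 0.0574]
orientation: [-0.05, 0.999, -0.0, 0.0]
wrist_force: [-2.8, -5.8, 6.5]
finger_gap: 0.448
gripper_force: 50.0
```

Call:
{"method": "drive_tool", "body": {
  "commands": [
    [-0.08,0,0,0,0,0],
    [0,0,0,0,0,0]
  ]
}}

```text
time: 22.28
ee_pos: [0.565, -0.0906, 0.0574]
orientation: [-0.05, 0.999, -0.0, 0.0]
wrist_force: [-1.8, -5.0, 5.7]
finger_gap: 0.45
gripper_force: 50.0
```

Call:
{"method": "drive_tool", "body": {
  "commands": [
    [-0.08,0,0,0,0,0],
    [0,0,0,0,0,0]
  ]
}}

```text
time: 22.52
ee_pos: [0.5674, -0.0904, 0.0574]
orientation: [-0.05, 0.999, -0.0, 0.001]
wrist_force: [0.6, -5.0, 3.7]
finger_gap: 0.451
gripper_force: 50.0
```

The force has turned positive, so the ball is starting to pull the carriage in. I'll continue.

Call:
{"method": "drive_tool", "body": {
  "commands": [
    [-0.06,0,0,0,0,0],
    [0,0,0,0,0,0]
  ]
}}

```text
time: 22.78
ee_pos: [0.5691, -0.0902, 0.0573]
orientation: [-0.05, 0.999, -0.0, 0.001]
wrist_force: [1.2, -5.6, 4.8]
finger_gap: 0.45
gripper_force: 50.0
```

Call:
{"method": "drive_tool", "body": {
  "commands": [
    [-0.06,0,0,0,0,0],
    [0,0,0,0,0,0]
  ]
}}

```text
time: 23.02
ee_pos: [0.5706, -0.0901, 0.0573]
orientation: [-0.05, 0.999, -0.0, 0.001]
wrist_force: [0.5, -4.7, 3.3]
finger_gap: 0.451
gripper_force: 50.0
```

Run:
```python
from h import *
rel(); p,d=shot('wrist'); L=load('wrist');C=cloud(L);P=L['p'].astype(int)
red=(P[...,0]>150)&(P[...,1]<60)&(P[...,2]<60); B=((C[...,:2]-H)@RB)*1000
m=red&(B[...,1]>50)&(B[...,0]<-40); print('telltale z',np.percentile(C[m][:,2],[50,90,98]).round(4) if m.sum() else 0,m.sum())
hs=(P[...,0]>180)&(P[...,1]>120)&(P[...,2]<110)&(C[...,2]>.06); print('housing',B[hs].mean(0),np.percentile(C[hs][:,2],90))
W=np.load('last_wrist.npz')
save('w6',p)
q=cv2.imread('pics/w4.png')
```

```text
bed rel hinge mm [-64.3  -0.8] z 0.0573 F [ 0.5 -4.7  3.3] 23.025 0.45136258338538426
telltale z [0.0753 0.076  0.0764] 200
housing [-91.02266884 -21.40391361] 0.15834369610984952
```

Call:
{"method": "drive_tool", "body": {
  "commands": [
    [-0.04,0,0,0,0,0],
    [0,0,0,0,0,0]
  ]
}}

```text
time: 23.32
ee_pos: [0.5712, -0.09, 0.0574]
orientation: [-0.05, 0.999, -0.0, 0.001]
wrist_force: [-0.9, -5.2, 4.2]
finger_gap: 0.449
gripper_force: 50.0
```

Call:
{"method": "drive_tool", "body": {
  "commands": [
    [-0.04,0,0,0,0,0],
    [0,0,0,0,0,0]
  ]
}}

```text
time: 23.58
ee_pos: [0.5713, -0.09, 0.0574]
orientation: [-0.05, 0.999, -0.0, -0.0]
wrist_force: [-5.1, -6.2, 7.9]
finger_gap: 0.454
gripper_force: 50.0
```

Run:
```python
from h import *
rel(); p,d=shot('wrist'); L=load('wrist');C=cloud(L);P=L['p'].astype(int)
red=(P[...,0]>150)&(P[...,1]<60)&(P[...,2]<60); B=((C[...,:2]-H)@RB)*1000
m=red&(B[...,1]>50)&(B[...,0]<-40); print('telltale z',np.percentile(C[m][:,2],[50,90,98]).round(4) if m.sum() else 0,m.sum())
# reference before the move, w4-like: not stored; housing top
n=(abs(B[...,1]-77)<14)&(abs(B[...,0]+64)<14)&~red&(C[...,2]>.05); print('housing z',np.percentile(C[n][:,2],[50,90,98]).round(4))
```

```text
bed rel hinge mm [-63.6  -0.8] z 0.0574 F [-5.1 -6.2  7.9] 23.575 0.4541304555146194
telltale z [0.075  0.0757 0.0761] 210
housing z [0.0695 0.1378 0.1402]
```

The carriage is now held at x = 0.571 and resists another 1 mm with 5 N, so the ball is seated. I'll relax the extra push and check.

Call:
{"method": "drive_tool", "body": {
  "commands": [
    [0.04,0,0,0,0,0],
    [0,0,0,0,0,0],
    [0,0,0,0,0,0]
  ]
}}

```text
time: 24.0
ee_pos: [0.5713, -0.09, 0.0574]
orientation: [-0.05, 0.999, -0.0, 0.001]
wrist_force: [-0.5, -5.4, 5.2]
finger_gap: 0.454
gripper_force: 50.0
```

Run:
```python
from h import *
rel(); p,d=shot('wrist'); s,_=shot('scene'); 
a=cv2.resize(p,(400,300)); b=cv2.resize(s[190:290,230:380],(400,267),interpolation=cv2.INTER_CUBIC)
w4=cv2.imread('pics/w4.png')[...,::-1][0:75,250:350]; c=cv2.resize(w4,(400,300),interpolation=cv2.INTER_CUBIC)
s1=cv2.imread('pics/scene1.png')[...,::-1][190:290,230:380]; e=cv2.resize(s1,(400,267),interpolation=cv2.INTER_CUBIC)
im=np.zeros((600,800,3),np.uint8); im[:300,:400]=a; im[:300,400:]=c; im[300:567,:400]=b; im[300:567,400:]=e; save('w7',im)
```

```text
bed rel hinge mm [-63.6  -0.8] z 0.0574 F [-0.5 -5.4  5.2] 24.0 0.4535477394986007
```

View pics/w7.png

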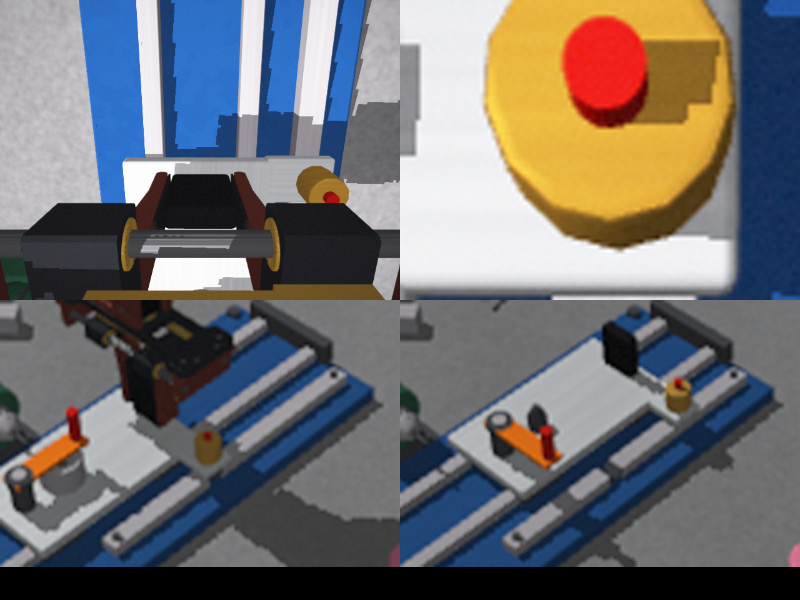

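The scene view (bottom left) shows the collar seated with the latch across it. The tell-tale pin has dropped into its brass housing at (208,435), where at the start (bottom right) it stood proud at (678,382). The ball is seated, the force along the slide is near zero and the grip is held.

```bash
python3 -c "
from h import *
print(r.job_done())"
```

```text
the job is handed in; nothing more can be done
None
```

The job is handed in at about 24 s: the collar is fully down on the post, the latch is against its stop across it, and the carriage is stopped about 97 mm forward with the ball seated and the black grip still held.

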